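# Secure the disc rack: bar home, gate latched

## Robot

A 7-joint arm with a two-finger parallel gripper is mounted at the origin on the work surface. World frame = base frame: x ahead of the robot, y to its left, z up, the work surface at z = 0. Lengths are in m, angles in rad, forces in N, time in s.
With the tool pointing down it reaches from about 0.425 to 0.875 m from the base axis. Payload 4.7 kg.
Tool frame: the origin (TCP) lies on the mounting face of the last link; the fingertips stand 182 mm ahead of it and the grasp point (between the pads) lies 164 mm ahead of it; z points along the fingers, y is the line along which they close (so a half turn about z gives the same grasp; the last joint's range is limited). The gripper opens to 87 mm and grips with 3 to 60 N. Pads are 19 mm wide; open, the fingers measure 117 mm over their backs; the gripper's body (75 mm by 190 mm) begins 51 mm behind the grasp point.
Start: joints at [-1.227, 0.321, -0.07, 1.45, 0.023, 1.371, -0.057], TCP at [0.211, 0.615, 0.405] pointing down, gripper open.
Joint ranges: [-2.86, 2.86], [-0.3, 2.09], [-1.38, 1.24], [0.06, 2.45], [-1.56, 4.7], [0.09, 2.05], [-2.69, 2.69]. Speed limits (rad/s): [2.57, 2.57, 3.14, 3.14, 3.14, 3.14, 3.14].

## Interface

Orientations are given as a unit quaternion [w, x, y, z].
In Python, from cell import robot gives the robot as it stands. The module is installed in compiled form; this text tells all that it offers.
- The arm moves only by the tool jog_arm, never from a script. Its argument "rows" is a list of rows, each an object with "claw": the finger opening in cm, from 0 to 8.7; "xyz": the shift along the tool's x, y, z in cm, a list of three; "roll": the turn about the tool's z in rad. In form: [{"claw": claw, "xyz": [tx, ty, tz], "roll": roll}, ...]. A call has exactly 8 rows; each row shifts and turns the commanded pose from where the row before left it, along the tool's axes as they then stand; what a row does not reach is not made up. A row lasts 1/10 s, in which the tool goes at most 50 mm and 8.59 degrees, less where a joint would pass 70% of its speed; a pose out of reach is approached as far as the arm can. A call is refused whole if a number of a shift passes 5 or a number of a turn 0.15, either way. A call with a gripper value outside its range is refused whole. The fingers move at their own pace and stop on an object; "squeeze" is the grip in N (left out, the last holds). Time passes only in rows, so rows that do not move let the fingers close, or fill a call up. It gives the time, the measured TCP pose, the force, the opening and the grip force at its end, in the units of the state.
- robot.get_obs(): the state, without advancing time (a new reading comes with each control period).
- robot.get_image(name): name is "scene" or "side" or "wrist"; returns the picture (480x640x3 uint8, blue, green, red); there is no depth.
- robot.camera_model(name): a dict with "K" (3x3 intrinsics, pixels), "origin" and "orientation" of the camera in the world; the wrist camera has in their place "hand_eye" (4x4, takes a point from camera to tool coordinates, whose origin is the TCP and whose axes are the flange's). Camera axes: x right, y up, looking along -z (the intrinsics and any distortion apply to the point x, -y, -z); pixel columns grow to the right and rows downward; lengths in m; the calibration is good to about 2 mm. The wrist camera is an equidistant fisheye: a pixel r from the principal point sees the ray r / f radians off the axis. A picture is of the moment at which its call begins: read the wrist's pose just before it. camera_model takes no time and is no camera call.
- robot.hand_in(): hands the job in; it is judged then, once.
The state is a dict: "t": time; "q": joint angles; "qvel": joint speeds; "tau": joint torques, N m; "tcp_pos": TCP position; "eef_rot": TCP orientation; "ft_force": force on the tool from outside, world axes, zero at the start; "moment": the same for the moment, N m; "grip_width": finger opening in m; "grasp_force": force on a finger pad.
Only numpy, scipy, OpenCV 4.12 (cv2) and the standard library are available. Lean on these libraries where they do the work, as an engineer would, in place of code of your own. Each camera call takes 0.05 s, during which the arm holds its last target. There are 200 camera calls.

## Task

Secure the discs under the clear dust cover: first push the steel retaining bar, which sticks out of the front, round on its pin until it is fully home against its rubber stop, then push the low gate shut until its sprung tongue snaps in behind the strike and it stays shut by itself. Push firmly but gently, as the discs are brittle: do not ram the bar or the gate against their stops (stay under about 20 N), and leave the other things on the bench where they are.

Things in the scene. Friction and masses are not known exactly. Their poses are not given: they have to be found in the camera images.
- cover: Fixed clear acrylic dust cover, 222 wide (y), 222 deep (x), 201 high, on a 12 mm aluminium base, with a row of upright 90 mm discs inside. Its front, towards the robot (-x), is an open doorway 184 mm high. Origin on the bench under the middle of the doorway, in the plane of the shut gate; x points into the cover, y to its left seen from the robot, z up. Turned up to 0.2 rad either way.
- hood_edge (a point): middle of the roof's front lower edge, 196 mm above the bench; the roof overhangs the doorway plane by 6 mm (the side walls begin 50 mm behind it), and the bar's home lies 28 mm behind that plane, so an upright tool strikes it when pushing the bar home: lean the tool's upper end back towards the robot by 25 to 35 degrees
- bar (a joint): angle of the retaining bar about its upright pin, rad: 0 = against its rubber stop, across the doorway just inside it; grows as its free end swings out towards the robot (starts 0.55 to 1.05). Turns with slight friction (under 1 N at the end), stays where left. The rubber stop gives about 8 N per mm. While the bar sticks out, the gate cannot shut.
- bar_pin (a point): on the axis of the bar's pin, at the bar's top (68 mm up). In the cover's frame at x +28, y -78 mm (right side). At angle a the bar runs from here along (-sin a, cos a) in the cover's x, y.
- bar_end (a point): middle of the free end of the bar, at its top edge, 148 mm from the pin. The bar is plain flat steel 8 thick, 26 high (42 to 68 mm above the bench).
- gate (a joint): angle of the gate about its upright hinge, rad: about 0 = shut, grows as it opens towards the robot (starts 1.52 to 1.88; limit 1.95). A hinge spring always pushes it open again (about 3 N at the free edge when nearly shut), so it stays shut only when latched. The strike is set up to 9 mm in or out, so it latches anywhere from +0.06 to -0.06: feel for it.
- gate_hinge (a point): on the gate's hinge axis, at its top (63 mm up); x 0, y +90 mm in the cover's frame (left side). The gate is an aluminium panel 166 long, 12 thick, 50 high (13 to 63 mm up). At angle a it runs from here along (-sin a, -cos a) in the cover's x, y; its outer face, to be pushed, looks along (-cos a, sin a).
- gate_edge (a point): middle of the gate's free edge, at its top, 170 mm from the hinge. A small brass tongue, 22 high, sloped on the closing side, sticks out 11 mm here, 44 mm up. Pushed here it needs up to about 10 N, hinge spring included, to ride over the strike in the last 15 mm; then the force drops as it snaps, and 1 to 2 mm further the gate meets a rubber buffer that rises about 8 N per mm.
- tape: bystander: blue desk tape dispenser, 50 x 85 x 70 high, right of the cover; origin under its centre
- blank_a: bystander: yellowish resin cylinder 64 dia x 38 high, left of the cover; origin under its centre
- blank_b: bystander: yellowish resin cylinder 48 dia x 30 high, left of the cover; origin under its centre
- wrap: bystander: paper-wrapped pack 75 x 85 x 28 high, in front of the cover to the right; origin under its centre
- driver: bystander: screwdriver 160 long lying on the bench, right
- flask: bystander: white plastic bottle 60 dia x 120 high, left; origin under its centre
- pad: bystander: paper pad 90 x 130 x 12, left front; origin under its centre

How it is judged:
On the way, in this order (a step that is already met when the one before it is completed fails the run):
1. the retaining bar is fully home against its stop, with the gate still open (value of joint bar below 0.05 rad and value of joint gate above 0.3 rad), for 0.2 s.
2. the gate is shut (value of joint bar below 0.05 rad and value of joint gate below 0.1 rad), for 0.3 s.
At the end, for the whole second after the job is handed in: The bar is home (within 0.05 rad of its stop), and the gate stays shut (angle below 0.1 rad) and at rest by itself with the robot clear of it, which its hinge spring allows only when the tongue has snapped in behind the strike (all of step 2 and velocity of joint gate between -0.1 and 0.1 rad/s); the robot touches nothing.
It fails at once if the gate is pushed with more than 22 N (contact force between gate and the fingers above 22 N or contact force between gate and the arm above 22 N).
It fails at once if the bar is pushed with more than 22 N (contact force between bar and the fingers above 22 N or contact force between bar and the arm above 22 N).
It fails at once if a bystander is moved more than 3 cm or tipped over (distance of any of tape, blank_a, blank_b, wrap, driver, flask, pad from where it was at the start of the episode above 0.03 m or angle between any of tape, blank_a, blank_b, wrap, flask, pad's own z axis and vertical above 0.5 rad).
It also fails if it takes over 72 s, if anything falls off the work surface, if the arm or the gripper's body presses on something with over 40 N, if the wrist force passes 120 N, or if a joint passes its speed limit or range.

## Working session

There is one attempt and no reset: what is moved stays moved. The work goes in short steps, Python scripts to look and compute and a tool call to move; the robot and the scene stay as the last step left them, time stands still between calls to the robot, and variables do not carry over. Pictures are saved under pics/ and viewed, at most 10 in all, crops included, and the job is handed in when it is done.

Besides the shell and the picture viewer there is one more tool, called after "Emit:" in YAML: its name, and indented under it one key for each argument. jog_arm: Moves the arm, as the interface text tells. Its arguments: {"type":"object","properties":{"rows":{"type":"array","items":{"type":"object","properties":{"claw":{"type":"number"},"xyz":{"type":"array","items":{"type":"number"}},"roll":{"type":"number"}}}},"squeeze":{"type":"number"}},"required":["rows"]}

```bash
mkdir -p pics; ls; python3 - <<'E'
from cell import robot
import cv2
o=robot.get_obs();print({k:(v if not hasattr(v,'round') else v.round(3).tolist() if hasattr(v,'tolist') else v) for k,v in o.items()})
for n in('scene','side','wrist'):
    print(n,robot.camera_model(n)); cv2.imwrite(f'pics/{n}0.png',robot.get_image(n))
E
```

```text
pics
{'t': 0.0, 'q': [-1.227, 0.322, -0.07, 1.452, 0.023, 1.371, -0.057], 'qvel': [-0.0, 0.0, 0.0, -0.0, -0.001, 0.001, -0.001], 'tau': [0.0, -49.13, -0.404, -31.252, -0.064, 0.044, 0.0], 'tcp_pos': [0.211, 0.615, 0.404], 'eef_rot': [-0.0, 0.164, 0.986, -0.001], 'ft_force': [0.027, 0.333, -0.948], 'moment': [-0.029, -0.007, -0.061], 'grasp_force': 0.0, 'grip_width': 0.08708046760305606}
scene {'K': array([[557.95134275,   0.        , 310.44419224],
       [  0.        , 557.95134275, 245.25103073],
       [  0.        ,   0.        ,   1.        ]]), 'origin': array([ 0.36404293, -0.27387164,  1.32805349]), 'orientation': array([ 0.96676741,  0.14351583, -0.02821514, -0.20968523])}
side {'K': array([[525.54744273,   0.        , 319.50693293],
       [  0.        , 525.54744273, 240.01939027],
       [  0.        ,   0.        ,   1.        ]]), 'origin': array([0.17491098, 0.16594016, 1.18437114]), 'orientation': array([-0.60443842, -0.09361651,  0.12694049,  0.78088172])}
wrist {'K': array([[371.64829954,   0.        , 314.18843866],
       [  0.        , 371.64829954, 235.21881603],
       [  0.        ,   0.        ,   1.        ]]), 'hand_eye': array([[ 1.56334534e-04,  9.69913871e-01,  2.43448265e-01,
         6.58502723e-02],
       [ 9.99999854e-01, -2.77727095e-04,  4.64315694e-04,
         3.38297044e-04],
       [ 5.17958412e-04,  2.43448157e-01, -9.69913773e-01,
         2.03190411e-02],
       [ 0.00000000e+00,  0.00000000e+00,  0.00000000e+00,
         1.00000000e+00]])}
```

View pics/scene0.png

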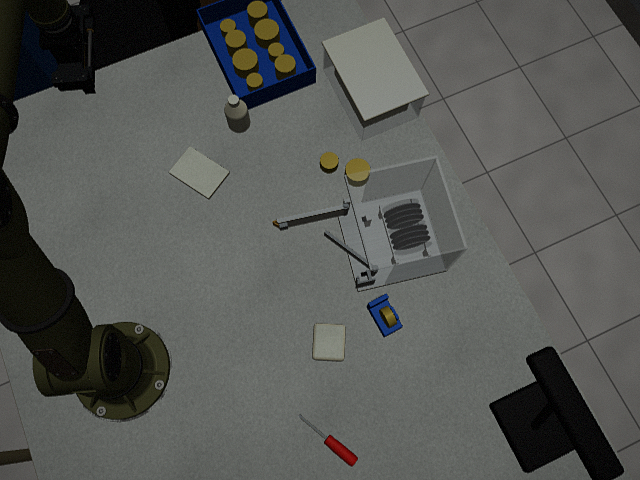

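View pics/side0.png

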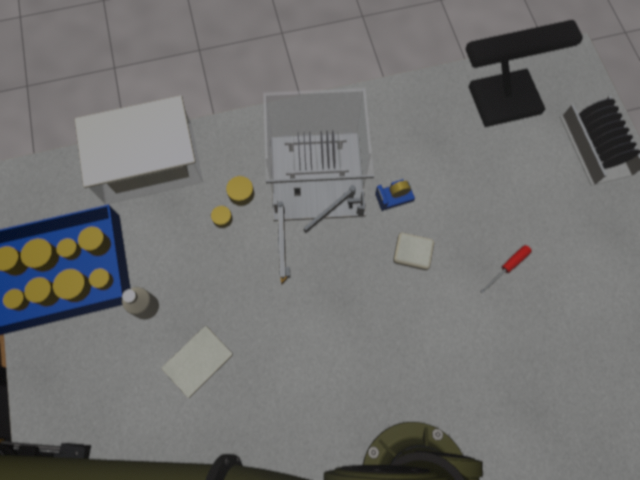

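```bash
python3 - <<'E'
import cv2
a=cv2.imread('pics/scene0.png')[145:300,265:470]; b=cv2.imread('pics/side0.png')[80:290,255:380]
cv2.imwrite('pics/sc.png',cv2.convertScaleAbs(cv2.resize(a,None,fx=3.8,fy=3.8,interpolation=cv2.INTER_CUBIC),alpha=1.5))
cv2.imwrite('pics/sd.png',cv2.convertScaleAbs(cv2.resize(b[75:],None,fx=4.4,fy=4.4,interpolation=cv2.INTER_CUBIC),alpha=1.5))
E
```

```text
(no output)
```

View pics/sc.png

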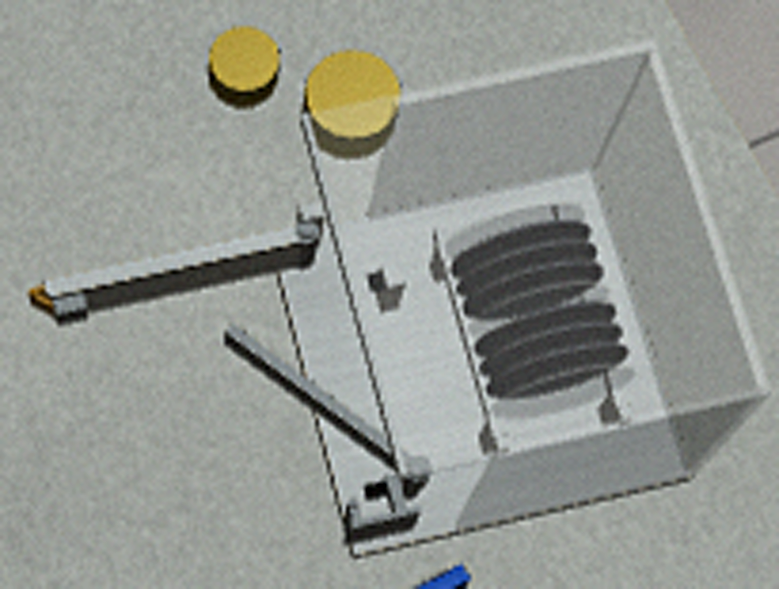

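View pics/sd.png

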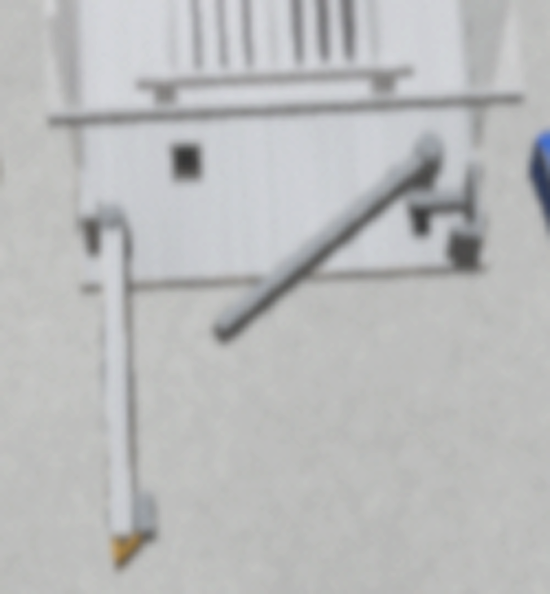

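```bash
cat > h.py <<'E'
import numpy as np
from scipy.spatial.transform import Rotation as R
from cell import robot
def Rq(q): return R.from_quat(np.r_[q[1:],q[0]])
def ray(n,uv):
    m=robot.camera_model(n);K=m['K']
    d=np.array([(uv[0]-K[0,2])/K[0,0],-(uv[1]-K[1,2])/K[1,1],-1]);return m['origin'],Rq(m['orientation']).apply(d)
def onz(n,uv,z):
    o,d=ray(n,uv);return o+d*(z-o[2])/d[2]
E
python3 - <<'E'
from h import *
S=lambda p:(265+p[0]/3.8-.4,145+p[1]/3.8-.4); D=lambda p:(255+p[0]/4.4-.4,155+p[1]/4.4-.4)
P={}
for n,s,d,z in [('hinge',(310,230),(112,213),.063),('gedge',(58,293),(122,535),.063),('pin',(418,466),(430,147),.068),('bend',(230,330),(223,330),.068),
 ('roofL',(305,112),(50,122),.196),('roofR',None,(522,98),.196)]:
    a=onz('scene',S(s),z) if s else None;b=onz('side',D(d),z);P[n]=(a+b)/2 if s else b
    print(n,a,b)
h,p=P['hinge'][:2],P['pin'][:2]
v=h-p; # cover frame (-28,168)
th=np.arctan2(v[1],v[0])-np.arctan2(168,-28);print('th',th,'len',np.linalg.norm(v),np.hypot(28,168))
e=P['roofL']-P['roofR'];print('th roof',np.arctan2(-e[0],e[1]))
c,s=np.cos(th),np.sin(th);M=np.array([[c,-s],[s,c]]);O=(h+p)/2-M@np.array([.014,.006]);print('origin',O)
for k in('gedge','bend'):
    l=M.T@(P[k][:2]-O);print(k,l)
    if k=='bend': w=l-[.028,-.078];print('bar',np.arctan2(-w[0],w[1]),np.linalg.norm(w))
    else: w=l-[0,.09];print('gate',np.arctan2(-w[0],-w[1]),np.linalg.norm(w))
for k in('roofL','roofR'):print(k,M.T@(P[k][:2]-O))
for n,px in dict(wrap=(414,251),tape=(395,194)).items():print(n,onz('side',px,.03))
E
```

```text
hinge [0.63633004 0.13369672 0.063     ] [0.63773474 0.130776   0.063     ]
gedge [0.47332307 0.16144261 0.063     ] [0.46804674 0.1655951  0.063     ]
pin [ 0.62895824 -0.03492554  0.068     ] [ 0.63047184 -0.03933616  0.068     ]
bend [0.56101179 0.09256944 0.068     ] [0.55881715 0.09076479 0.068     ]
roofL [0.63651977 0.1580282  0.196     ] [0.63452656 0.15245382 0.196     ]
roofR None [ 0.59155962 -0.06433897  0.196     ]
th -0.20832588471521318 len 0.16952521220903752 170.31735084835015
th roof -0.19760376211269312
origin [0.61843548 0.044578  ]
gedge [-0.16915561  0.08581107]
gate 1.5460376468780292 0.16920747322924756
bend [-0.06699479  0.03396754]
bar 0.7035723826735487 0.14683575301694665
roofL [-0.00616936  0.11180443]
roofR [-0.00376831 -0.11212055]
wrap [ 0.45903782 -0.14109808  0.03      ]
tape [ 0.60573275 -0.14064773  0.03      ]
```

Emit:
jog_arm:
  rows:
    - {"claw":0,"xyz":[-3,-2.2,-0.5],"roll":-0.016}
    - {"claw":0,"xyz":[-3.9,-2.9,-0.5],"roll":-0.016}
    - {"claw":0,"xyz":[-3.9,-2.9,-0.5],"roll":-0.016}
    - {"claw":0,"xyz":[-3.9,-2.9,-0.5],"roll":-0.016}
    - {"claw":0,"xyz":[-3.9,-2.9,-0.5],"roll":-0.016}
    - {"claw":0,"xyz":[-3.9,-2.9,-0.5],"roll":-0.016}
    - {"claw":0,"xyz":[-3.9,-2.9,-0.5],"roll":-0.016}
    - {"claw":0,"xyz":[-3.9,-2.9,-0.5],"roll":-0.016}

```text
t: 0.95
tcp_pos: [0.4426, 0.3151, 0.445]
eef_rot: [0.0, 0.1, 0.995, 0.0]
ft_force: [1.7, 1.6, -1.1]
grip_width: 0.031
grasp_force: 0.0
```

Emit:
jog_arm:
  rows:
    - {"claw":0,"xyz":[-2.9,-2.8,0],"roll":0}
    - {"claw":0,"xyz":[-2.9,-2.8,0],"roll":0}
    - {"claw":0,"xyz":[-2.9,-2.8,0],"roll":0}
    - {"claw":0,"xyz":[-2.9,-2.8,0],"roll":0}
    - {"claw":0,"xyz":[-2.9,-2.8,0],"roll":0}
    - {"claw":0,"xyz":[-2.9,-2.8,0],"roll":0}
    - {"claw":0,"xyz":[-2.9,-2.8,0],"roll":0}
    - {"claw":0,"xyz":[-2.9,-2.8,0],"roll":0}

```text
t: 1.75
tcp_pos: [0.6248, 0.0497, 0.4445]
eef_rot: [-0.0, 0.101, 0.995, 0.0]
ft_force: [1.4, 0.0, 0.8]
grip_width: 0.0003
grasp_force: 0.0
```

Emit:
jog_arm:
  rows:
    - {"claw":0,"xyz":[-5,0,0],"roll":0}
    - {"claw":0,"xyz":[-5,0,0],"roll":0}
    - {"claw":0,"xyz":[-5,0,0],"roll":0}
    - {"claw":0,"xyz":[-5,0,0],"roll":0}
    - {"claw":0,"xyz":[-5,0,0],"roll":0}
    - {"claw":0,"xyz":[-5,0,0],"roll":0}
    - {"claw":0,"xyz":[-5,0,0],"roll":0}
    - {"claw":0,"xyz":[-5,0,0],"roll":0}

```text
t: 2.55
tcp_pos: [0.9186, -0.0195, 0.4299]
eef_rot: [0.024, 0.107, 0.994, 0.004]
ft_force: [-1.6, 13.2, 19.3]
grip_width: 0.0006
grasp_force: 0.0
```

```bash
python3 -c "
from h import *
o=robot.get_obs();print(o['q'].round(3),o['eef_rot'],Rq(o['eef_rot']).as_matrix().round(3))"
```

```text
[-0.023  1.169  0.588  0.057 -0.579  1.878  1.366] [0.02351666 0.1068907  0.99398376 0.00419808] [[-0.976  0.212  0.048]
 [ 0.213  0.977  0.003]
 [-0.046  0.013 -0.999]]
```

Emit:
jog_arm:
  rows:
    - {"claw":0,"xyz":[2,0,0],"roll":0}
    - {"claw":0,"xyz":[2,0,0],"roll":0}
    - {"claw":0,"xyz":[2,0,0],"roll":0}
    - {"claw":0,"xyz":[2,0,0],"roll":0}
    - {"claw":0,"xyz":[2,0,0],"roll":0}
    - {"claw":0,"xyz":[2,0,0],"roll":0}
    - {"claw":0,"xyz":[0,0,0],"roll":0}
    - {"claw":0,"xyz":[0,0,0],"roll":0}

```text
t: 3.35
tcp_pos: [0.8116, 0.0063, 0.4298]
eef_rot: [0.027, 0.107, 0.994, 0.002]
ft_force: [0.7, -1.0, -0.1]
grip_width: 0.0008
grasp_force: 0.0
```

```bash
python3 -c "
from h import *
o=robot.get_obs();print(o['q'].round(3),o['eef_rot'],Rq(o['eef_rot']).as_matrix().round(3))"
```

```text
[-0.366  0.73   0.673  0.932 -0.436  1.544  1.515] [0.0267896  0.1068771  0.99390834 0.00241176] [[-0.976  0.212  0.054]
 [ 0.213  0.977 -0.001]
 [-0.053  0.011 -0.999]]
```

Emit:
jog_arm:
  rows:
    - {"claw":0,"xyz":[-1,0,-4.5],"roll":0}
    - {"claw":0,"xyz":[-1,0,-4.5],"roll":0}
    - {"claw":0,"xyz":[-1,0,-4.5],"roll":0}
    - {"claw":0,"xyz":[-1,0,-4.5],"roll":0}
    - {"claw":0,"xyz":[-1,0,-4.5],"roll":0}
    - {"claw":0,"xyz":[-1,0,-4.5],"roll":0}
    - {"claw":0,"xyz":[-1,0,-4.5],"roll":0}
    - {"claw":0,"xyz":[-1,0,-4.5],"roll":0}

```text
t: 4.15
tcp_pos: [0.7878, -0.006, 0.694]
eef_rot: [0.091, 0.105, 0.99, 0.008]
ft_force: [1.2, -0.6, -0.1]
grip_width: 0.0003
grasp_force: 0.0
```

```bash
cat > s.py <<'E'
from h import *
o=robot.get_obs();print(o['t'],o['q'].round(3),o['tcp_pos'].round(4),'\n',Rq(o['eef_rot']).as_matrix().round(3),o['ft_force'].round(1))
E
python3 s.py
```

```text
4.15 [-0.043  0.853  0.425  0.057 -0.4    2.053  1.351] [ 0.7878 -0.006   0.694 ] 
 [[-0.961  0.206  0.183]
 [ 0.209  0.978 -0.003]
 [-0.179  0.035 -0.983]] [ 1.2 -0.6 -0.1]
```

Emit:
jog_arm:
  rows:
    - {"claw":0,"xyz":[0,0,-4.5],"roll":0}
    - {"claw":0,"xyz":[0,0,-4.5],"roll":0}
    - {"claw":0,"xyz":[0,0,-4.5],"roll":0}
    - {"claw":0,"xyz":[0,0,-4.5],"roll":0}
    - {"claw":0,"xyz":[0,0,-4.5],"roll":0}
    - {"claw":0,"xyz":[0,0,-4.5],"roll":0}
    - {"claw":0,"xyz":[0,0,-4.5],"roll":0}
    - {"claw":0,"xyz":[0,0,-4.5],"roll":0}

```text
t: 4.95
tcp_pos: [0.6362, -0.0059, 0.8926]
eef_rot: [0.227, 0.102, 0.968, 0.024]
ft_force: [0.3, -0.4, -0.4]
grip_width: 0.0004
grasp_force: 0.0
```

```bash
python3 s.py
```

```text
4.95 [-0.057  0.575  0.41   0.057 -0.368  2.053  1.35 ] [ 0.6362 -0.0059  0.8926] 
 [[-0.876  0.186  0.445]
 [ 0.208  0.978 -0.001]
 [-0.435  0.092 -0.896]] [ 0.3 -0.4 -0.4]
```

Emit:
jog_arm:
  rows:
    - {"claw":0,"xyz":[0,0,-4],"roll":0}
    - {"claw":0,"xyz":[0,0,-3],"roll":0}
    - {"claw":0,"xyz":[2,0,2],"roll":0}
    - {"claw":0,"xyz":[2,0,4],"roll":0}
    - {"claw":0,"xyz":[2,0,4],"roll":0}
    - {"claw":0,"xyz":[2,0,4],"roll":0}
    - {"claw":0,"xyz":[2,0,4],"roll":0}
    - {"claw":0,"xyz":[2,0,4],"roll":0}

```text
t: 5.75
tcp_pos: [0.6138, 0.024, 0.7193]
eef_rot: [0.256, 0.102, 0.961, 0.025]
ft_force: [0.4, -0.5, -0.2]
grip_width: 0.0002
grasp_force: 0.0
```

```bash
cat > g.py <<'E'
import sys
from h import *
th=-.202;O=np.array([.6184,.0446]);c,s=np.cos(th),np.sin(th);M=np.array([[c,-s],[s,c]])
o=robot.get_obs();Rm=Rq(o['eef_rot']).as_matrix();tip=o['tcp_pos']+.182*Rm[:,2]
l=np.r_[M.T@(tip[:2]-O),tip[2]]
print('t',o['t'],'q',o['q'].round(2),'z',Rm[:,2].round(3),'F cover',(M.T@o['ft_force'][:2]).round(1),o['ft_force'][2].round(1),'tip cover mm',(l*1e3).round(1))
C=np.eye(3);C[:2,:2]=M; T=Rm.T@C; print('cover axes in tool (cols x,y,z)\n',T.round(3))
if len(sys.argv)>3:
    t=np.array(list(map(float,sys.argv[1:4])));d=t-l*1e3;print('shift tool cm',(T@d/10).round(2))
E
python3 g.py -100 20 250; python3 g.py -105 20 48
```

```text
t 5.75 q [-0.59  0.07  0.54  1.19 -0.    1.38  1.3 ] z [ 0.498 -0.003 -0.867] F cover [ 0.5 -0.4] -0.2 tip cover mm [ 88.5  -3.5 561.4]
cover axes in tool (cols x,y,z)
 [[-0.873  0.034 -0.487]
 [-0.018  0.995  0.101]
 [ 0.488  0.097 -0.867]]
shift tool cm [31.71 -0.48 18.03]
t 5.75 q [-0.59  0.07  0.54  1.19 -0.    1.38  1.3 ] z [ 0.498 -0.003 -0.867] F cover [ 0.5 -0.4] -0.2 tip cover mm [ 88.5  -3.5 561.4]
cover axes in tool (cols x,y,z)
 [[-0.873  0.034 -0.487]
 [-0.018  0.995  0.101]
 [ 0.488  0.097 -0.867]]
shift tool cm [41.99 -2.51 35.31]
```

Emit:
jog_arm:
  rows:
    - {"claw":0,"xyz":[4,0,2.2],"roll":0}
    - {"claw":0,"xyz":[4,0,2.2],"roll":0}
    - {"claw":0,"xyz":[4,0,2.2],"roll":0}
    - {"claw":0,"xyz":[4,0,2.2],"roll":0}
    - {"claw":0,"xyz":[4,0,2.2],"roll":0}
    - {"claw":0,"xyz":[4,0,2.2],"roll":0}
    - {"claw":0,"xyz":[4,0,2.2],"roll":0}
    - {"claw":0,"xyz":[4,0,2.2],"roll":0}

```text
t: 6.55
tcp_pos: [0.4498, 0.0864, 0.4446]
eef_rot: [0.256, 0.099, 0.961, 0.027]
ft_force: [0.5, -0.0, 0.6]
grip_width: 0.0005
grasp_force: 0.0
```

```bash
python3 g.py -105 18 110
```

```text
t 6.55 q [-0.27 -0.3  -0.03  2.05  0.17  0.9   0.99] z [ 0.498  0.002 -0.867] F cover [0.5 0.1] 0.6 tip cover mm [-84.8  25.6 286.8]
cover axes in tool (cols x,y,z)
 [[-0.873  0.031 -0.487]
 [-0.023  0.994  0.104]
 [ 0.487  0.102 -0.867]]
shift tool cm [10.35 -2.54 14.27]
```

```bash
python3 g.py -84 14 120|tail -1; python3 g.py -84 14 50|tail -1
```

```text
shift tool cm [ 8.02 -2.89 14.39]
shift tool cm [11.43 -3.61 20.46]
```

Emit:
jog_arm:
  rows:
    - {"claw":0,"xyz":[1,-0.36,1.8],"roll":0}
    - {"claw":0,"xyz":[1,-0.36,1.8],"roll":0}
    - {"claw":0,"xyz":[1,-0.36,1.8],"roll":0}
    - {"claw":0,"xyz":[1,-0.36,1.8],"roll":0}
    - {"claw":0,"xyz":[1,-0.36,1.8],"roll":0}
    - {"claw":0,"xyz":[1,-0.36,1.8],"roll":0}
    - {"claw":0,"xyz":[1,-0.36,1.8],"roll":0}
    - {"claw":0,"xyz":[1,-0.36,1.8],"roll":0}

```text
t: 7.35
tcp_pos: [0.4502, 0.0731, 0.2785]
eef_rot: [0.257, 0.101, 0.961, 0.027]
ft_force: [0.5, -0.1, 0.2]
grip_width: 0.0008
grasp_force: 0.0
```

```bash
python3 g.py -86 12 50
```

```text
t 7.35 q [-0.23 -0.15 -0.04  2.28  0.26  0.52  0.89] z [ 0.499 -0.    -0.867] F cover [ 0.5 -0. ] 0.2 tip cover mm [-81.5  12.3 120.8]
cover axes in tool (cols x,y,z)
 [[-0.872  0.034 -0.488]
 [-0.019  0.994  0.104]
 [ 0.489  0.1   -0.867]]
shift tool cm [ 3.84 -0.76  5.91]
```

Emit:
jog_arm:
  rows:
    - {"claw":0,"xyz":[0.5,-0.1,0.74],"roll":0}
    - {"claw":0,"xyz":[0.5,-0.1,0.74],"roll":0}
    - {"claw":0,"xyz":[0.5,-0.1,0.74],"roll":0}
    - {"claw":0,"xyz":[0.5,-0.1,0.74],"roll":0}
    - {"claw":0,"xyz":[0.5,-0.1,0.74],"roll":0}
    - {"claw":0,"xyz":[0.5,-0.1,0.74],"roll":0}
    - {"claw":0,"xyz":[0.4,-0.1,0.74],"roll":0}
    - {"claw":0,"xyz":[0.4,-0.1,0.74],"roll":0}

```text
t: 8.15
tcp_pos: [0.4449, 0.0734, 0.2072]
eef_rot: [0.256, 0.1, 0.961, 0.027]
ft_force: [-0.1, -1.4, -0.7]
grip_width: 0.0005
grasp_force: 0.0
```

```bash
python3 g.py -50 15 50; python3 - <<'E'
from cell import robot
import cv2,numpy as np
a=robot.get_image('scene')[145:300,265:470];b=robot.get_image('side')[155:290,255:380]
a=cv2.resize(a,None,fx=2,fy=2);b=cv2.resize(b,None,fx=2.5,fy=2.5)
h=max(len(a),len(b));f=lambda i:cv2.copyMakeBorder(i,0,h-len(i),0,0,0)
cv2.imwrite('pics/c1.png',cv2.convertScaleAbs(np.hstack([f(a),f(b)]),alpha=1.5))
E
```

```text
t 8.15 q [-0.21 -0.04 -0.07  2.35  0.41  0.35  0.73] z [ 0.498  0.    -0.867] F cover [ 0.2 -1.4] -0.7 tip cover mm [-87.   11.6  49.4]
cover axes in tool (cols x,y,z)
 [[-0.873  0.032 -0.487]
 [-0.021  0.994  0.103]
 [ 0.488  0.1   -0.867]]
shift tool cm [-3.24  0.27  1.79]
```

View pics/c1.png

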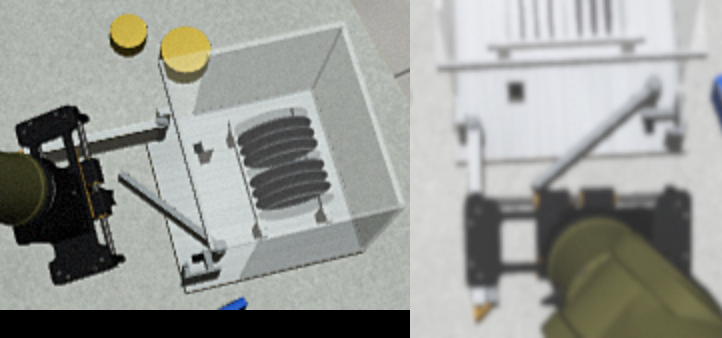

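Emit:
jog_arm:
  rows:
    - {"claw":0,"xyz":[-0.26,0.025,0.15],"roll":0}
    - {"claw":0,"xyz":[-0.26,0.025,0.15],"roll":0}
    - {"claw":0,"xyz":[-0.26,0.025,0.15],"roll":0}
    - {"claw":0,"xyz":[-0.26,0.025,0.15],"roll":0}
    - {"claw":0,"xyz":[-0.26,0.025,0.15],"roll":0}
    - {"claw":0,"xyz":[-0.26,0.025,0.15],"roll":0}
    - {"claw":0,"xyz":[-0.26,0.025,0.15],"roll":0}
    - {"claw":0,"xyz":[-0.26,0.025,0.15],"roll":0}

```text
t: 9.05
tcp_pos: [0.469, 0.071, 0.2077]
eef_rot: [0.256, 0.101, 0.961, 0.027]
ft_force: [-0.7, -0.1, -0.7]
grip_width: 0.0003
grasp_force: 0.2
```

Emit:
jog_arm:
  rows:
    - {"claw":0,"xyz":[-0.26,0.025,0.15],"roll":0}
    - {"claw":0,"xyz":[-0.26,0.025,0.15],"roll":0}
    - {"claw":0,"xyz":[-0.26,0.025,0.15],"roll":0}
    - {"claw":0,"xyz":[-0.26,0.025,0.15],"roll":0}
    - {"claw":0,"xyz":[-0.26,0.025,0.15],"roll":0}
    - {"claw":0,"xyz":[-0.26,0.025,0.15],"roll":0}
    - {"claw":0,"xyz":[-0.26,0.025,0.15],"roll":0}
    - {"claw":0,"xyz":[-0.26,0.025,0.15],"roll":0}

```text
t: 9.85
tcp_pos: [0.4931, 0.0686, 0.2077]
eef_rot: [0.256, 0.101, 0.961, 0.027]
ft_force: [-0.6, 0.1, -0.1]
grip_width: 0.0006
grasp_force: 0.2
```

Emit:
jog_arm:
  rows:
    - {"claw":0,"xyz":[-0.26,0.025,0.15],"roll":0}
    - {"claw":0,"xyz":[-0.26,0.025,0.15],"roll":0}
    - {"claw":0,"xyz":[-0.26,0.025,0.15],"roll":0}
    - {"claw":0,"xyz":[-0.26,0.025,0.15],"roll":0}
    - {"claw":0,"xyz":[-0.26,0.025,0.15],"roll":0}
    - {"claw":0,"xyz":[-0.26,0.025,0.15],"roll":0}
    - {"claw":0,"xyz":[-0.26,0.025,0.15],"roll":0}
    - {"claw":0,"xyz":[-0.26,0.025,0.15],"roll":0}

```text
t: 10.65
tcp_pos: [0.5171, 0.0663, 0.2076]
eef_rot: [0.256, 0.1, 0.961, 0.027]
ft_force: [-0.9, 0.4, 0.4]
grip_width: 0.0004
grasp_force: 0.3
```

```bash
python3 g.py 0 22 50; python3 - <<'E'
from cell import robot
import cv2,numpy as np
a=robot.get_image('scene')[145:300,265:470];b=robot.get_image('side')[155:290,255:380]
a=cv2.resize(a,None,fx=2,fy=2);b=cv2.resize(b,None,fx=2.5,fy=2.5)
h=max(len(a),len(b));f=lambda i:cv2.copyMakeBorder(i,0,h-len(i),0,0,0)
cv2.imwrite('pics/c2.png',cv2.convertScaleAbs(np.hstack([f(a),f(b)]),alpha=1.5))
E
```

```text
t 10.65 q [-0.18  0.11 -0.04  2.2   0.34  0.34  0.85] z [ 0.498 -0.    -0.867] F cover [-0.9  0.3] 0.4 tip cover mm [-14.9  19.1  49.8]
cover axes in tool (cols x,y,z)
 [[-0.873  0.032 -0.487]
 [-0.021  0.994  0.103]
 [ 0.488  0.1   -0.867]]
shift tool cm [-1.3   0.26  0.74]
```

View pics/c2.png

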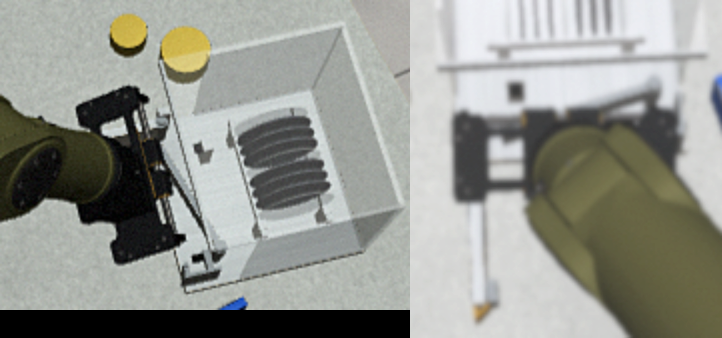

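Emit:
jog_arm:
  rows:
    - {"claw":0,"xyz":[-0.17,0.02,0.1],"roll":0}
    - {"claw":0,"xyz":[-0.17,0.02,0.1],"roll":0}
    - {"claw":0,"xyz":[-0.17,0.02,0.1],"roll":0}
    - {"claw":0,"xyz":[-0.17,0.02,0.1],"roll":0}
    - {"claw":0,"xyz":[-0.17,0.02,0.1],"roll":0}
    - {"claw":0,"xyz":[-0.17,0.02,0.1],"roll":0}
    - {"claw":0,"xyz":[-0.17,0.02,0.1],"roll":0}
    - {"claw":0,"xyz":[-0.17,0.02,0.1],"roll":0}

```text
t: 11.55
tcp_pos: [0.5328, 0.0651, 0.2075]
eef_rot: [0.256, 0.101, 0.961, 0.027]
ft_force: [-0.0, -0.3, -0.6]
grip_width: 0.0008
grasp_force: 0.3
```

Emit:
jog_arm:
  rows:
    - {"claw":0,"xyz":[-0.09,0,0.05],"roll":0}
    - {"claw":0,"xyz":[-0.09,0,0.05],"roll":0}
    - {"claw":0,"xyz":[-0.09,0,0.05],"roll":0}
    - {"claw":0,"xyz":[-0.09,0,0.05],"roll":0}
    - {"claw":0,"xyz":[-0.09,0,0.05],"roll":0}
    - {"claw":0,"xyz":[-0.09,0,0.05],"roll":0}
    - {"claw":0,"xyz":[-0.09,0,0.05],"roll":0}
    - {"claw":0,"xyz":[0,0,0],"roll":0}

```text
t: 12.35
tcp_pos: [0.5399, 0.0637, 0.2076]
eef_rot: [0.256, 0.101, 0.961, 0.027]
ft_force: [-0.4, 0.5, 0.7]
grip_width: 0.0
grasp_force: 0.1
```

```bash
python3 g.py
```

```text
t 12.35 q [-0.16  0.15 -0.04  2.15  0.32  0.34  0.89] z [ 0.498 -0.    -0.867] F cover [-0.5  0.4] 0.7 tip cover mm [ 8.  21.1 49.8]
cover axes in tool (cols x,y,z)
 [[-0.873  0.033 -0.487]
 [-0.02   0.994  0.103]
 [ 0.488  0.1   -0.867]]
```

Emit:
jog_arm:
  rows:
    - {"claw":0,"xyz":[-0.04,0,0.02],"roll":0}
    - {"claw":0,"xyz":[-0.04,0,0.02],"roll":0}
    - {"claw":0,"xyz":[-0.04,0,0.02],"roll":0}
    - {"claw":0,"xyz":[-0.04,0,0.02],"roll":0}
    - {"claw":0,"xyz":[-0.04,0,0.02],"roll":0}
    - {"claw":0,"xyz":[0,0,0],"roll":0}
    - {"claw":0,"xyz":[0,0,0],"roll":0}
    - {"claw":0,"xyz":[0,0,0],"roll":0}

```text
t: 13.15
tcp_pos: [0.5419, 0.0633, 0.2077]
eef_rot: [0.256, 0.101, 0.961, 0.027]
ft_force: [-0.4, 0.3, -0.3]
grip_width: 0.0006
grasp_force: 0.2
```

```bash
python3 g.py|head -1
```

```text
t 13.15 q [-0.16  0.15 -0.04  2.15  0.32  0.34  0.89] z [ 0.498 -0.    -0.867] F cover [-0.5  0.2] -0.3 tip cover mm [10.1 21.1 49.8]
```

Emit:
jog_arm:
  rows:
    - {"claw":0,"xyz":[-0.04,0,0.02],"roll":0}
    - {"claw":0,"xyz":[-0.04,0,0.02],"roll":0}
    - {"claw":0,"xyz":[-0.04,0,0.02],"roll":0}
    - {"claw":0,"xyz":[-0.04,0,0.02],"roll":0}
    - {"claw":0,"xyz":[-0.04,0,0.02],"roll":0}
    - {"claw":0,"xyz":[0,0,0],"roll":0}
    - {"claw":0,"xyz":[0,0,0],"roll":0}
    - {"claw":0,"xyz":[0,0,0],"roll":0}

```text
t: 13.95
tcp_pos: [0.5441, 0.0629, 0.2078]
eef_rot: [0.256, 0.101, 0.961, 0.027]
ft_force: [-1.3, 0.3, -0.4]
grip_width: 0.0005
grasp_force: 0.2
```

```bash
python3 g.py|head -1
```

```text
t 13.95 q [-0.16  0.16 -0.04  2.14  0.31  0.34  0.9 ] z [ 0.498 -0.    -0.867] F cover [-1.3  0. ] -0.4 tip cover mm [12.4 21.2 50. ]
```

Emit:
jog_arm:
  rows:
    - {"claw":0,"xyz":[-0.04,0,0.02],"roll":0}
    - {"claw":0,"xyz":[-0.04,0,0.02],"roll":0}
    - {"claw":0,"xyz":[-0.04,0,0.02],"roll":0}
    - {"claw":0,"xyz":[-0.04,0,0.02],"roll":0}
    - {"claw":0,"xyz":[0,0,0],"roll":0}
    - {"claw":0,"xyz":[0,0,0],"roll":0}
    - {"claw":0,"xyz":[0,0,0],"roll":0}
    - {"claw":0,"xyz":[0,0,0],"roll":0}

```text
t: 14.75
tcp_pos: [0.5459, 0.0626, 0.2078]
eef_rot: [0.256, 0.1, 0.961, 0.027]
ft_force: [-0.5, -0.1, -0.1]
grip_width: 0.0002
grasp_force: 0.2
```

```bash
python3 g.py|head -1
```

```text
t 14.75 q [-0.15  0.16 -0.04  2.14  0.31  0.34  0.9 ] z [ 0.498 -0.    -0.867] F cover [-0.5 -0.2] -0.1 tip cover mm [14.1 21.2 50. ]
```

Emit:
jog_arm:
  rows:
    - {"claw":0,"xyz":[-0.04,0,0.02],"roll":0}
    - {"claw":0,"xyz":[-0.04,0,0.02],"roll":0}
    - {"claw":0,"xyz":[-0.04,0,0.02],"roll":0}
    - {"claw":0,"xyz":[-0.04,0,0.02],"roll":0}
    - {"claw":0,"xyz":[0,0,0],"roll":0}
    - {"claw":0,"xyz":[0,0,0],"roll":0}
    - {"claw":0,"xyz":[0,0,0],"roll":0}
    - {"claw":0,"xyz":[0,0,0],"roll":0}

```text
t: 15.55
tcp_pos: [0.5472, 0.0624, 0.2077]
eef_rot: [0.256, 0.1, 0.961, 0.027]
ft_force: [-5.2, 0.8, 1.3]
grip_width: 0.0003
grasp_force: 2.6
```

```bash
python3 g.py|head -1; python3 - <<'E'
from cell import robot
import cv2,numpy as np
a=robot.get_image('scene')[145:300,265:470];b=robot.get_image('side')[155:290,255:380]
a=cv2.resize(a,None,fx=2,fy=2);b=cv2.resize(b,None,fx=2.5,fy=2.5)
h=max(len(a),len(b));f=lambda i:cv2.copyMakeBorder(i,0,h-len(i),0,0,0)
cv2.imwrite('pics/c3.png',cv2.convertScaleAbs(np.hstack([f(a),f(b)]),alpha=1.5))
E
```

```text
t 15.55 q [-0.15  0.16 -0.04  2.14  0.31  0.35  0.9 ] z [ 0.497 -0.    -0.868] F cover [-5.2 -0.2] 1.3 tip cover mm [15.3 21.3 49.8]
```

View pics/c3.png

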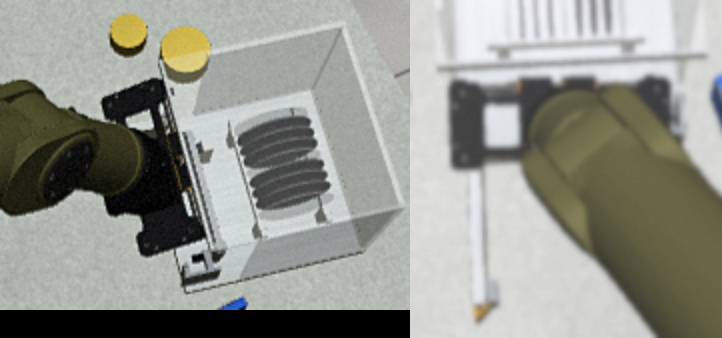

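Emit:
jog_arm:
  rows:
    - {"claw":0,"xyz":[0.08,0,-0.05],"roll":0}
    - {"claw":0,"xyz":[0.26,0,-0.15],"roll":0}
    - {"claw":0,"xyz":[0.87,0,-0.49],"roll":0}
    - {"claw":0,"xyz":[1.74,0,-0.98],"roll":0}
    - {"claw":0,"xyz":[1.74,0,-0.98],"roll":0}
    - {"claw":0,"xyz":[1.74,0,-0.98],"roll":0}
    - {"claw":0,"xyz":[1.74,0,-0.98],"roll":0}
    - {"claw":0,"xyz":[0,0,0],"roll":0}

```text
t: 16.45
tcp_pos: [0.4531, 0.0794, 0.2077]
eef_rot: [0.256, 0.1, 0.961, 0.027]
ft_force: [0.2, -0.4, 0.5]
grip_width: 0.0002
grasp_force: 0.0
```

```bash
python3 g.py -80 20 110; python3 g.py -115 140 110|tail -1;python3 g.py -115 140 45|tail -1;  python3 - <<'E'
from g import *
for n,px,z in [('blank_a',(240,188),.038),('blank_b',(221,215),.03),('flask',(138,300),.06),('pad',(197,361),.012)]:
    p=onz('side',px,z);print(n,p.round(3),(M.T@(p[:2]-O)).round(3))
from cell import robot
import cv2,numpy as np
a=robot.get_image('scene')[145:300,265:470];b=robot.get_image('side')[155:290,255:380]
a=cv2.resize(a,None,fx=2,fy=2);b=cv2.resize(b,None,fx=2.5,fy=2.5)
h=max(len(a),len(b));f=lambda i:cv2.copyMakeBorder(i,0,h-len(i),0,0,0)
cv2.imwrite('pics/c4.png',cv2.convertScaleAbs(np.hstack([f(a),f(b)]),alpha=1.5))
E
```

```text
t 16.45 q [-0.23 -0.02 -0.06  2.33  0.42  0.35  0.72] z [ 0.497  0.    -0.868] F cover [ 0.3 -0.3] 0.5 tip cover mm [-80.3  19.1  49.7]
cover axes in tool (cols x,y,z)
 [[-0.873  0.031 -0.486]
 [-0.022  0.995  0.102]
 [ 0.487  0.1   -0.868]]
shift tool cm [-2.96  0.71 -5.2 ]
shift tool cm [ 0.47 12.72 -5.71]
shift tool cm [ 3.63 12.05 -0.07]
t 16.45 q [-0.23 -0.02 -0.06  2.33  0.42  0.35  0.72] z [ 0.497  0.    -0.868] F cover [ 0.3 -0.3] 0.5 tip cover mm [-80.3  19.1  49.7]
cover axes in tool (cols x,y,z)
 [[-0.873  0.031 -0.486]
 [-0.022  0.995  0.102]
 [ 0.487  0.1   -0.868]]
blank_a [0.709 0.213 0.038] [0.055 0.183]
blank_b [0.656 0.271 0.03 ] [-0.008  0.229]
flask [0.495 0.48  0.06 ] [-0.208  0.402]
pad [0.343 0.389 0.012] [-0.339  0.282]
```

View pics/c4.png

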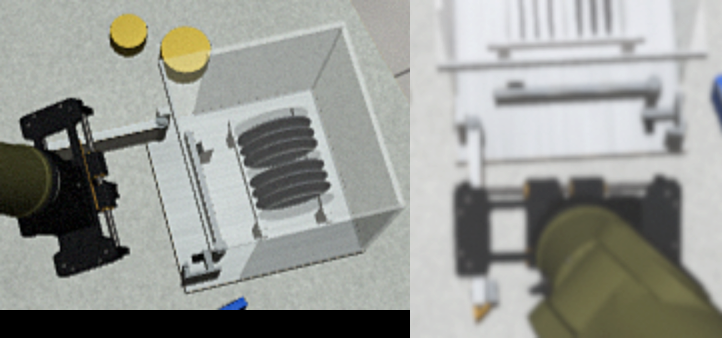

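Emit:
jog_arm:
  rows:
    - {"claw":0,"xyz":[-1.5,0.35,-2.6],"roll":0}
    - {"claw":0,"xyz":[-1.5,0.35,-2.6],"roll":0}
    - {"claw":0,"xyz":[1.1,4,-0.2],"roll":0}
    - {"claw":0,"xyz":[1.1,4,-0.2],"roll":0}
    - {"claw":0,"xyz":[1.1,4,-0.2],"roll":0}
    - {"claw":0,"xyz":[1.05,-0.2,1.9],"roll":0}
    - {"claw":0,"xyz":[1.05,-0.2,1.9],"roll":0}
    - {"claw":0,"xyz":[1,-0.2,1.8],"roll":0}

```text
t: 17.35
tcp_pos: [0.4482, 0.2052, 0.2053]
eef_rot: [0.257, 0.101, 0.961, 0.027]
ft_force: [0.1, 0.0, 0.3]
grip_width: 0.0004
grasp_force: 0.0
```

```bash
python3 g.py -115 120 43
```

```text
t 17.35 q [-0.33  0.08 -0.26  2.24  0.7   0.48  0.2 ] z [ 0.499  0.001 -0.867] F cover [0. 0.] 0.3 tip cover mm [-110.1  141.6   47.6]
cover axes in tool (cols x,y,z)
 [[-0.872  0.033 -0.488]
 [-0.021  0.994  0.104]
 [ 0.488  0.101 -0.867]]
shift tool cm [ 0.58 -2.18 -0.06]
```

Emit:
jog_arm:
  rows:
    - {"claw":0,"xyz":[0.03,-0.39,-0.035],"roll":0}
    - {"claw":0,"xyz":[0.03,-0.39,-0.035],"roll":0}
    - {"claw":0,"xyz":[0.03,-0.39,-0.035],"roll":0}
    - {"claw":0,"xyz":[0.03,-0.39,-0.035],"roll":0}
    - {"claw":0,"xyz":[0.03,-0.39,-0.035],"roll":0}
    - {"claw":0,"xyz":[0.03,-0.39,-0.035],"roll":0}
    - {"claw":0,"xyz":[0.03,-0.39,-0.035],"roll":0}
    - {"claw":0,"xyz":[0.03,-0.39,-0.035],"roll":0}

```text
t: 18.15
tcp_pos: [0.4381, 0.1742, 0.2039]
eef_rot: [0.256, 0.101, 0.961, 0.027]
ft_force: [-0.2, -0.5, -0.3]
grip_width: 0.0003
grasp_force: 0.0
```

Emit:
jog_arm:
  rows:
    - {"claw":0,"xyz":[0.03,-0.5,-0.07],"roll":0}
    - {"claw":0,"xyz":[0.03,-0.5,-0.07],"roll":0}
    - {"claw":0,"xyz":[0.03,-0.5,-0.07],"roll":0}
    - {"claw":0,"xyz":[0.03,-0.5,-0.07],"roll":0}
    - {"claw":0,"xyz":[0.03,-0.5,-0.07],"roll":0}
    - {"claw":0,"xyz":[0.03,-0.5,-0.07],"roll":0}
    - {"claw":0,"xyz":[0.03,-0.5,-0.07],"roll":0}
    - {"claw":0,"xyz":[0.03,-0.5,-0.07],"roll":0}

```text
t: 18.95
tcp_pos: [0.4261, 0.1356, 0.2034]
eef_rot: [0.256, 0.1, 0.961, 0.027]
ft_force: [0.4, 1.2, 0.5]
grip_width: 0.0006
grasp_force: 0.8
```

```bash
python3 g.py -91 33 43
```

```text
t 18.95 q [-0.25 -0.02 -0.21  2.35  0.59  0.4   0.41] z [ 0.498  0.    -0.867] F cover [0.2 1.3] 0.5 tip cover mm [-117.9   68.8   45.5]
cover axes in tool (cols x,y,z)
 [[-0.873  0.032 -0.487]
 [-0.021  0.994  0.103]
 [ 0.488  0.1   -0.867]]
shift tool cm [-2.34 -3.64  1.17]
```

Pushing the gate, force about 1.3 N as expected. Continuing along the arc.

Emit:
jog_arm:
  rows:
    - {"claw":0,"xyz":[-0.3,-0.45,0.14],"roll":0}
    - {"claw":0,"xyz":[-0.3,-0.45,0.14],"roll":0}
    - {"claw":0,"xyz":[-0.3,-0.45,0.14],"roll":0}
    - {"claw":0,"xyz":[-0.3,-0.45,0.14],"roll":0}
    - {"claw":0,"xyz":[-0.3,-0.45,0.14],"roll":0}
    - {"claw":0,"xyz":[-0.3,-0.45,0.14],"roll":0}
    - {"claw":0,"xyz":[-0.3,-0.45,0.14],"roll":0}
    - {"claw":0,"xyz":[-0.3,-0.45,0.14],"roll":0}

```text
t: 19.75
tcp_pos: [0.4458, 0.0953, 0.2015]
eef_rot: [0.256, 0.101, 0.961, 0.027]
ft_force: [-3.2, 1.9, 0.9]
grip_width: 0.0007
grasp_force: 1.4
```

Emit:
jog_arm:
  rows:
    - {"claw":0,"xyz":[-0.26,-0.6,0.07],"roll":0}
    - {"claw":0,"xyz":[-0.26,-0.6,0.07],"roll":0}
    - {"claw":0,"xyz":[-0.26,-0.6,0.07],"roll":0}
    - {"claw":0,"xyz":[-0.26,-0.6,0.07],"roll":0}
    - {"claw":0,"xyz":[-0.26,-0.6,0.07],"roll":0}
    - {"claw":0,"xyz":[-0.26,-0.6,0.07],"roll":0}
    - {"claw":0,"xyz":[-0.26,-0.6,0.07],"roll":0}
    - {"claw":0,"xyz":[-0.26,-0.6,0.07],"roll":0}

```text
t: 20.55
tcp_pos: [0.4579, 0.0445, 0.2022]
eef_rot: [0.257, 0.1, 0.961, 0.027]
ft_force: [-1.6, 3.1, 0.3]
grip_width: 0.0004
grasp_force: 1.5
```

```bash
python3 g.py -45 -50 43
```

```text
t 20.55 q [-0.13 -0.01 -0.06  2.34  0.31  0.31  0.9 ] z [ 0.499  0.001 -0.867] F cover [-2.2  2.7] 0.3 tip cover mm [-68.3 -14.   44.4]
cover axes in tool (cols x,y,z)
 [[-0.872  0.032 -0.488]
 [-0.021  0.994  0.103]
 [ 0.488  0.101 -0.867]]
shift tool cm [-2.08 -3.64  0.9 ]
```

Emit:
jog_arm:
  rows:
    - {"claw":0,"xyz":[-0.23,-0.46,0.1],"roll":0}
    - {"claw":0,"xyz":[-0.23,-0.46,0.1],"roll":0}
    - {"claw":0,"xyz":[-0.23,-0.46,0.1],"roll":0}
    - {"claw":0,"xyz":[-0.23,-0.46,0.1],"roll":0}
    - {"claw":0,"xyz":[-0.23,-0.46,0.1],"roll":0}
    - {"claw":0,"xyz":[-0.23,-0.46,0.1],"roll":0}
    - {"claw":0,"xyz":[-0.23,-0.46,0.1],"roll":0}
    - {"claw":0,"xyz":[-0.23,-0.46,0.1],"roll":0}

```text
t: 21.35
tcp_pos: [0.4705, 0.0044, 0.2]
eef_rot: [0.256, 0.1, 0.961, 0.027]
ft_force: [-2.5, 3.0, -0.2]
grip_width: 0.0001
grasp_force: 1.4
```

Emit:
jog_arm:
  rows:
    - {"claw":0,"xyz":[-0.13,-0.15,0.05],"roll":0}
    - {"claw":0,"xyz":[-0.13,-0.15,0.05],"roll":0}
    - {"claw":0,"xyz":[-0.13,-0.15,0.05],"roll":0}
    - {"claw":0,"xyz":[-0.13,-0.15,0.05],"roll":0}
    - {"claw":0,"xyz":[-0.13,-0.15,0.05],"roll":0}
    - {"claw":0,"xyz":[-0.13,-0.15,0.05],"roll":0}
    - {"claw":0,"xyz":[-0.13,-0.15,0.05],"roll":0}
    - {"claw":0,"xyz":[0,0,0],"roll":0}

```text
t: 22.15
tcp_pos: [0.4782, -0.0078, 0.2005]
eef_rot: [0.256, 0.101, 0.961, 0.027]
ft_force: [-2.2, 2.8, -0.2]
grip_width: 0.0008
grasp_force: 1.0
```

```bash
python3 g.py -25 -60 44; python3 - <<'E'
from cell import robot
import cv2,numpy as np
a=robot.get_image('scene')[145:300,265:470];b=robot.get_image('side')[155:290,255:380]
a=cv2.resize(a,None,fx=2,fy=2);b=cv2.resize(b,None,fx=2.5,fy=2.5)
h=max(len(a),len(b));f=lambda i:cv2.copyMakeBorder(i,0,h-len(i),0,0,0)
cv2.imwrite('pics/c5.png',cv2.convertScaleAbs(np.hstack([f(a),f(b)]),alpha=1.5))
E
```

```text
t 22.15 q [-0.06  0.03  0.01  2.3   0.09  0.29  1.24] z [ 0.498 -0.    -0.867] F cover [-2.7  2.3] -0.2 tip cover mm [-38.  -61.4  42.7]
cover axes in tool (cols x,y,z)
 [[-0.873  0.033 -0.487]
 [-0.02   0.994  0.103]
 [ 0.488  0.1   -0.867]]
shift tool cm [-1.2   0.12  0.54]
```

View pics/c5.png

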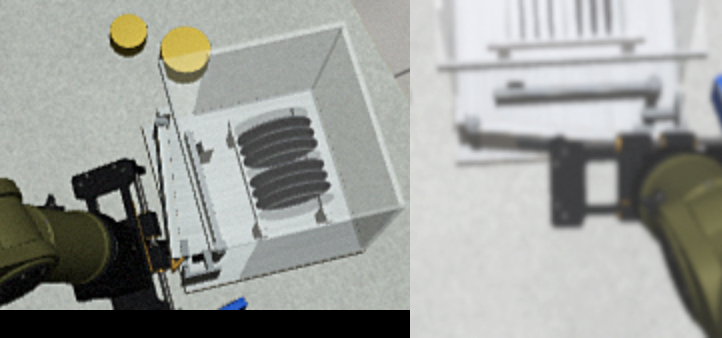

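Emit:
jog_arm:
  rows:
    - {"claw":0,"xyz":[-0.09,0,0.05],"roll":0}
    - {"claw":0,"xyz":[-0.09,0,0.05],"roll":0}
    - {"claw":0,"xyz":[-0.09,0,0.05],"roll":0}
    - {"claw":0,"xyz":[-0.09,0,0.05],"roll":0}
    - {"claw":0,"xyz":[-0.09,0,0.05],"roll":0}
    - {"claw":0,"xyz":[-0.09,0,0.05],"roll":0}
    - {"claw":0,"xyz":[-0.09,0,0.05],"roll":0}
    - {"claw":0,"xyz":[-0.09,0,0.05],"roll":0}

```text
t: 23.05
tcp_pos: [0.4857, -0.0093, 0.2002]
eef_rot: [0.255, 0.101, 0.961, 0.026]
ft_force: [-6.4, -1.3, 3.0]
grip_width: 0.0008
grasp_force: 3.1
```

Emit:
jog_arm:
  rows:
    - {"claw":0,"xyz":[-0.045,0,0.025],"roll":0}
    - {"claw":0,"xyz":[-0.045,0,0.025],"roll":0}
    - {"claw":0,"xyz":[-0.045,0,0.025],"roll":0}
    - {"claw":0,"xyz":[-0.045,0,0.025],"roll":0}
    - {"claw":0,"xyz":[-0.045,0,0.025],"roll":0}
    - {"claw":0,"xyz":[0,0,0],"roll":0}
    - {"claw":0,"xyz":[0,0,0],"roll":0}
    - {"claw":0,"xyz":[0,0,0],"roll":0}

```text
t: 23.85
tcp_pos: [0.488, -0.0099, 0.2001]
eef_rot: [0.255, 0.101, 0.961, 0.026]
ft_force: [-7.1, -1.5, 3.0]
grip_width: 0.0004
grasp_force: 3.3
```

```bash
python3 g.py|head -1
```

```text
t 23.85 q [-0.05  0.05  0.01  2.28  0.07  0.29  1.25] z [ 0.496 -0.001 -0.868] F cover [-6.7 -2.9] 3.0 tip cover mm [-28.4 -61.6  42. ]
```

Emit:
jog_arm:
  rows:
    - {"claw":0,"xyz":[-0.045,0,0.025],"roll":0}
    - {"claw":0,"xyz":[-0.045,0,0.025],"roll":0}
    - {"claw":0,"xyz":[-0.045,0,0.025],"roll":0}
    - {"claw":0,"xyz":[-0.045,0,0.025],"roll":0}
    - {"claw":0,"xyz":[-0.045,0,0.025],"roll":0}
    - {"claw":0,"xyz":[0,0,0],"roll":0}
    - {"claw":0,"xyz":[0,0,0],"roll":0}
    - {"claw":0,"xyz":[0,0,0],"roll":0}

```text
t: 24.65
tcp_pos: [0.4911, -0.0099, 0.2004]
eef_rot: [0.256, 0.101, 0.961, 0.027]
ft_force: [-4.5, -1.2, -1.2]
grip_width: 0.0006
grasp_force: 1.7
```

```bash
python3 g.py|head -1
```

```text
t 24.65 q [-0.05  0.06  0.01  2.28  0.07  0.29  1.26] z [ 0.497 -0.    -0.868] F cover [-4.2 -2.1] -1.2 tip cover mm [-25.1 -60.8  42.5]
```

Emit:
jog_arm:
  rows:
    - {"claw":0,"xyz":[-0.035,0,0.02],"roll":0}
    - {"claw":0,"xyz":[-0.035,0,0.02],"roll":0}
    - {"claw":0,"xyz":[0,0,0],"roll":0}
    - {"claw":0,"xyz":[0,0,0],"roll":0}
    - {"claw":0,"xyz":[0,0,0],"roll":0}
    - {"claw":0,"xyz":[0,0,0],"roll":0}
    - {"claw":0,"xyz":[0,0,0],"roll":0}
    - {"claw":0,"xyz":[0,0,0],"roll":0}

```text
t: 25.45
tcp_pos: [0.4923, -0.01, 0.2009]
eef_rot: [0.257, 0.1, 0.961, 0.027]
ft_force: [0.2, -0.1, 0.2]
grip_width: 0.0005
grasp_force: 0.0
```

```bash
python3 g.py|head -1
```

```text
t 25.45 q [-0.05  0.06  0.01  2.27  0.07  0.29  1.26] z [ 0.499 -0.    -0.867] F cover [ 0.2 -0. ] 0.2 tip cover mm [-23.7 -60.6  43.1]
```

Emit:
jog_arm:
  rows:
    - {"claw":0,"xyz":[0.3,0,-0.17],"roll":0}
    - {"claw":0,"xyz":[1,0,-0.6],"roll":0}
    - {"claw":0,"xyz":[1.7,0,-1],"roll":0}
    - {"claw":0,"xyz":[1.7,0,-1],"roll":0}
    - {"claw":0,"xyz":[1,0,-2],"roll":0}
    - {"claw":0,"xyz":[0,0,-3],"roll":0}
    - {"claw":0,"xyz":[0,0,-3],"roll":0}
    - {"claw":0,"xyz":[0,0,0],"roll":0}

```text
t: 26.25
tcp_pos: [0.3899, 0.0018, 0.2651]
eef_rot: [0.255, 0.101, 0.961, 0.026]
ft_force: [1.3, -0.8, -0.8]
grip_width: 0.0001
grasp_force: 0.0
```

```bash
python3 g.py|head -1; python3 - <<'E'
from cell import robot
import cv2,numpy as np
a=robot.get_image('scene')[145:300,265:470];b=robot.get_image('side')[155:290,255:380]
a=cv2.resize(a,None,fx=2.2,fy=2.2);b=cv2.resize(b,None,fx=2.7,fy=2.7)
h=max(len(a),len(b));f=lambda i:cv2.copyMakeBorder(i,0,h-len(i),0,0,0)
cv2.imwrite('pics/c6.png',cv2.convertScaleAbs(np.hstack([f(a),f(b)]),alpha=1.5))
E
```

```text
t 26.25 q [ 0.03 -0.3  -0.11  2.42  0.02  0.5   1.26] z [ 0.495 -0.001 -0.869] F cover [ 1.5 -0.5] -0.8 tip cover mm [-127.   -69.8  106.9]
```

View pics/c6.png

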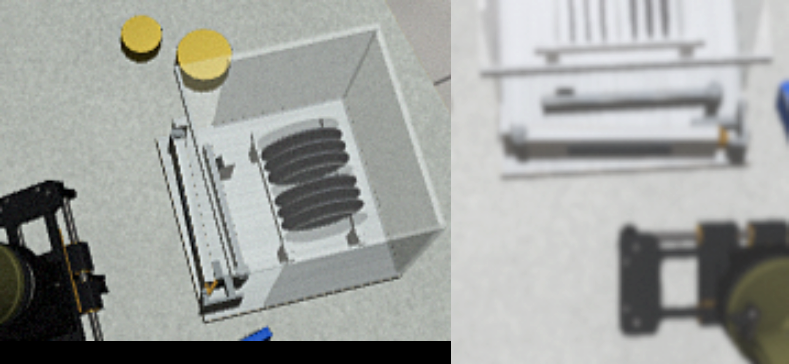

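The gate stays shut and parallel to the bar, with its brass tongue in at the strike (scene crop 210,287). The bar is home against its stop, and the gripper is clear at (60,260). Handing in.

```bash
python3 -c "
from cell import robot
print(robot.hand_in())"
```

```text
the job is handed in; nothing more can be done
None
```

The job is handed in: the bar is home against its stop, the gate snapped shut and stays shut by itself, the forces I read stayed under about 8 N, the arm was clear at hand-in, and it took about 26 s; the hand-in returned no verdict.

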